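# Push the keepsake box between the porcelain lions onto the felt mat

## Robot

A 6-joint arm with a two-finger parallel gripper is mounted at the origin on the work surface. World frame = base frame: x ahead of the robot, y to its left, z up, the work surface at z = 0. Lengths are in m, angles in rad, forces in N, time in s.
With the tool pointing down it reaches from about 0.3 to 0.775 m from the base axis. Payload 14.6 kg.
Tool frame: the origin (TCP) lies at the very end of the fingers, on their centre line; the grasp point (between the pads) lies 19 mm behind it; z points along the fingers, y is the line along which they close (so a half turn about z gives the same grasp; the last joint's range is limited). The gripper opens to 94 mm and grips with 3 to 60 N. Pads are 16 mm wide; open, the fingers measure 119 mm over their backs; the gripper's body (75 mm by 177 mm) begins 78 mm behind the grasp point.
Start: joints at [-1.387, 0.3, 1.521, -0, 1.321, -0.067], TCP at [0.136, -0.533, 0.205] pointing down, gripper open.
Joint ranges: [-3.03, 3.03], [-0.79, 2.21], [0.23, 2.52], [-1.04, 4.18], [0, 3.07], [-2.55, 2.55]. Speed limits (rad/s): [2.22, 2.22, 2.57, 3.14, 3.14, 3.14].

## Interface

Orientations are given as [roll, pitch, yaw] about the fixed x, y, z axes, in that order (R = Rz(yaw) Ry(pitch) Rx(roll)).
In Python, from station import ctrl gives the robot as it stands.
- The arm moves only by the tool move_arm, never from a script. Its argument "increments" is a list of rows, each a list of 7 numbers: the opening, from 0 (shut) to 1 (fully open), then the shift along the tool's x, y, z in units of 50 mm (1.0 is 50 mm), then the turn, a rotation vector about the tool's x, y, z in rad. In form: [[claw, tx, ty, tz, rx, ry, rz], ...]. A call has 1 to 20 rows; each row shifts and turns the commanded pose from where the row before left it, along the tool's axes as they then stand; what a row does not reach is not made up. A row lasts 1/10 s, in which the tool goes at most 50 mm and 8.59 degrees, less where a joint would pass 70% of its speed; a pose out of reach is approached as far as the arm can. A call is refused whole if a number of a shift passes 1 or a number of a turn 0.15, either way. A call with a gripper value outside its range is refused whole. The fingers move at their own pace and stop on an object; "force" is the grip in N (left out, the last holds). Time passes only in rows, so rows that do not move let the fingers close. It gives the time, the measured TCP pose, the force, the opening and the grip force at its end, in the units of the state.
- ctrl.get_obs(): the state, without advancing time (a new reading comes with each control period).
- ctrl.camera(name): name is "scene" or "top"; returns a dict with "color" (420x560x3 uint8, blue, green, red), "K" (3x3 intrinsics, pixels), "pose" (4x4, takes a point from camera to world coordinates). Camera axes: x right, y down, z forward; pixel columns grow to the right and rows downward; lengths in m; the calibration is good to about 2 mm. A picture is of the moment at which its call begins. There is no depth.
- ctrl.hand_in(): hands the job in; it is judged then, once.
Trained networks look in a picture, given as the dict that the camera call returned (one of the last four; its "shot" number tells which), for a name from the list of things; names that differ only in an ending like _2 or _b are one class to them, and where a whole thing is asked for, a point or a joint stands for the part that bears it (a point fixed in the world has none). Each returns a list of dicts, best first, with "conf" (0 to 1); they miss things now and then, are a little off and sometimes report something else, mostly with a low value. They report only what shows in the picture. A call takes as long as a camera call. They do not tell look-alikes from the thing itself.
- ctrl.cut_out(name, picture): "mask" (420x560 bool, what is visible of it) and "centre" ([row, column] in pixels, amid what is visible of it).
The state is a dict: "time_s": time; "qpos": joint angles; "joint_vel": joint speeds; "tau": joint torques, N m; "ee_pos": TCP position; "eef_rot": TCP orientation; "force": force on the tool from outside, world axes, zero at the start; "moment": the same for the moment, N m; "grip_width": finger opening in m; "grip_force": force on a finger pad.
Only numpy, scipy, OpenCV 4.12 (cv2) and the standard library are available. Lean on these libraries where they do the work, as an engineer would, in place of code of your own. Each camera call takes 0.05 s, during which the arm holds its last target. There are 200 camera calls.

## Task

Without gripping or lifting it, push the wooden keepsake box along the table, lengthwise through the narrow gap between the two porcelain lions, and on until it stands squarely and wholly on the felt mat on the other side. Do not knock the lions with the hand or force the box against them, and leave the other pieces on the table where they are.

Things in the scene. Friction and masses are not known exactly. Their poses are not given: they have to be found in the camera images.
- lions: Two porcelain lions, fixed, each lying on a plinth 190 mm long, 70 mm deep, 34 mm high. The plinths stand in line, a straight gap 94 mm wide, 70 mm long between their inner ends. Origin: middle of the gap, table height. x: across the gap, along both plinths (they span 47 to 237 mm either way), roughly away from the robot. y: through the gap (walls from -35 to +35 mm). z up.
- lion_head (a point): Top of the head of the lion on the +x side, 117 mm above the table. The lions rise only beyond 115 mm from the middle of the gap; nearer to it nothing on the plinths is higher than 34 mm.
- box: Closed keepsake box, dark wood, brass trim: a rigid block 88 wide (its x), 104 long (its y), 45 mm high, loose, 0.25 to 0.5 kg; passes the gap lengthwise only, 3 mm to spare each side. Origin: centre of underside. Starts on the lions' +y or -y side, 135 to 185 mm from the gap's middle (along y), up to 25 mm off its centre line, its y up to 0.35 rad off the lions' y.
- mat: Square grey felt mat lying flat, 180 x 180 mm, paper-thin: no edge to catch on. Origin: its centre; sides parallel to the lions' axes. It lies on the other side of the lions from the box, its middle 135 to 185 mm from the middle of the gap (along the lions' y) and up to 25 mm off the gap's centre line.
- bell: Loose brass hand bell, 54 mm across, 86 mm tall, a bystander. Origin: centre of its underside.
- vase: Loose small round vase, 68 mm across, 85 mm tall, a bystander. Origin: centre of its underside.
- figurine: Loose porcelain figurine of a seated child reading, on a 60 x 50 mm base, 70 mm tall, a bystander. Origin: centre of its underside.
- cup: Loose white mug, 68 mm across plus handle, 55 mm tall, a bystander. Origin: centre of its underside.
- candlestick: Loose brass candlestick, foot 70 mm across, 100 mm tall, a bystander. Origin: centre of its underside.
- jar: Loose round lidded jar, 64 mm across, 85 mm tall, a bystander. Origin: centre of its underside.
There are look-alikes about, which are no part of the job. What is shaped like the box but purple or turquoise is not meant.

How it is judged:
On the way:
1. the box is in the gap between the lions, lengthwise (y of box in the frame of lions between -0.03 and 0.03 m and x of box in the frame of lions between -0.008 and 0.008 m and angle between the y axis of box and the y axis of lions, either way round below 0.15 rad).
At the end, for the whole second after the job is handed in: The box, having gone through the gap, stands flat and still on the table with its middle within 46 mm (across the passage) and 38 mm (along it) of the mat's middle, so that it is wholly on the mat, and square to it within 0.25 rad (14 degrees) (x of box in the frame of mat between -0.046 and 0.046 m and y of box in the frame of mat between -0.038 and 0.038 m and angle between the y axis of box and the y axis of mat, either way round below 0.25 rad and height (world z) of box below 0.005 m and angle between box's own z axis and vertical below 0.05 rad and linear speed of box below 0.01 m/s); the robot touches nothing.
It fails at once if the box is lifted off the table or tipped (height (world z) of box above 0.012 m or angle between box's own z axis and vertical above 0.2 rad).
It fails at once if the hand or arm knocks the lions (over 15 N) (contact force between any of the fingers, the arm and lions above 15 N).
It fails at once if the box is forced against the lions (over 40 N) (contact force between box and lions above 40 N).
It fails at once if another piece is moved by more than 20 mm or tipped over (distance of any of bell, vase, figurine, cup, candlestick, jar from where it was at the start of the episode above 0.02 m or angle between any of bell, vase, figurine, cup, candlestick, jar's own z axis and vertical above 0.5 rad).
It also fails if it takes over 72 s, if anything falls off the work surface, if the arm or the gripper's body presses on something with over 40 N, if the wrist force passes 120 N, or if a joint passes its speed limit or range.

## Working session

There is one attempt and no reset: what is moved stays moved. The work goes in short steps, Python scripts to look and compute and a tool call to move; the robot and the scene stay as the last step left them, time stands still between calls to the robot, and variables do not carry over. Pictures are saved under pics/ and viewed, at most 10 in all, crops included, and the job is handed in when it is done.

Besides the shell and the picture viewer there is one more tool, called after ">>>" as name(argument=value, ...) on one line, values as JSON. move_arm: Moves the arm, as the interface text tells. Its arguments: {"type":"object","properties":{"increments":{"type":"array","items":{"type":"array","items":{"type":"number"}}},"force":{"type":"number"}},"required":["increments"]}

```bash
mkdir -p pics; ls
python3 - <<'E'
from station import ctrl
import cv2
for n in ("top","scene"):
    p=ctrl.camera(n); cv2.imwrite(f"pics/{n}0.png",p["color"])
    print(n,p["K"].tolist(),p["pose"].round(4).tolist())
    for t in ("lions","box","mat","bell","vase","figurine","cup","candlestick","jar"):
        for d in ctrl.cut_out(t,p)[:3]: print(t,round(d["conf"],2),[round(float(x)) for x in d["centre"]],int(d["mask"].sum()))
print(ctrl.get_obs())
E
```

```text
pics
top [[399.4276996320938, 0.0, 275.9598920824396], [0.0, 399.4276996320938, 207.44880560497663], [0.0, 0.0, 1.0]] [[-0.0184, -0.9931, 0.1161, 0.3556], [-0.9997, 0.0199, 0.0114, -0.0152], [-0.0136, -0.1159, -0.9932, 1.4821], [0.0, 0.0, 0.0, 1.0]]
lions 0.6 [217, 236] 2328
lions 0.56 [220, 283] 1948
box 0.81 [263, 340] 827
box 0.81 [279, 400] 826
box 0.59 [224, 400] 795
mat 0.73 [213, 234] 2317
bell 0.54 [161, 230] 175
vase 0.54 [258, 208] 240
figurine 0.7 [232, 362] 229
cup 0.65 [146, 312] 296
candlestick 0.57 [176, 399] 319
jar 0.8 [208, 155] 340
scene [[461.5765114504466, 0.0, 271.56661904539067], [0.0, 461.5765114504466, 214.70863644180622], [0.0, 0.0, 1.0]] [[0.8288, 0.3951, -0.3962, 0.9919], [0.5592, -0.6091, 0.5624, -0.6957], [-0.0191, -0.6877, -0.7257, 0.9673], [0.0, 0.0, 0.0, 1.0]]
lions 0.75 [237, 301] 4565
lions 0.41 [301, 178] 550
box 0.94 [284, 255] 1602
box 0.89 [342, 140] 2183
box 0.86 [297, 89] 1903
mat 0.91 [202, 298] 2661
bell 0.8 [220, 368] 314
vase 0.96 [154, 272] 418
vase 0.16 [392, 202] 1015
figurine 0.65 [282, 256] 1691
figurine 0.59 [300, 179] 470
cup 0.65 [305, 328] 1020
candlestick 0.67 [390, 206] 1036
candlestick 0.44 [304, 328] 1039
jar 0.63 [141, 358] 583
{'time_s': 1.0, 'qpos': array([-1.38661622e+00,  2.99913989e-01,  1.52102093e+00, -1.24195173e-05,
        1.32069971e+00, -6.66152510e-02]), 'joint_vel': array([-0.00022049,  0.00024781, -0.00141713, -0.00047994, -0.00011979,
       -0.00052559]), 'tau': array([-9.99972508e-04, -5.31659460e+01, -3.52914977e+01,  7.08470587e-02,
        2.13988678e-02, -1.82133860e-06]), 'ee_pos': array([ 0.13647838, -0.5327784 ,  0.20542904]), 'eef_rot': array([-3.14154997e+00,  9.21231478e-06,  2.50798436e-01]), 'force': array([0.42307473, 0.37490995, 0.59304507]), 'moment': array([ 0.00320229, -0.03159788,  0.01591211]), 'grip_force': 0.0, 'grip_width': 0.09401208353555812}
```

Run:
```python
import cv2
a=cv2.imread("pics/top0.png")[110:320,110:450]
cv2.imwrite("pics/t0c.png",cv2.resize(a,None,fx=2.35,fy=2.35,interpolation=cv2.INTER_CUBIC))
```

```text
(no output)
```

View pics/t0c.png

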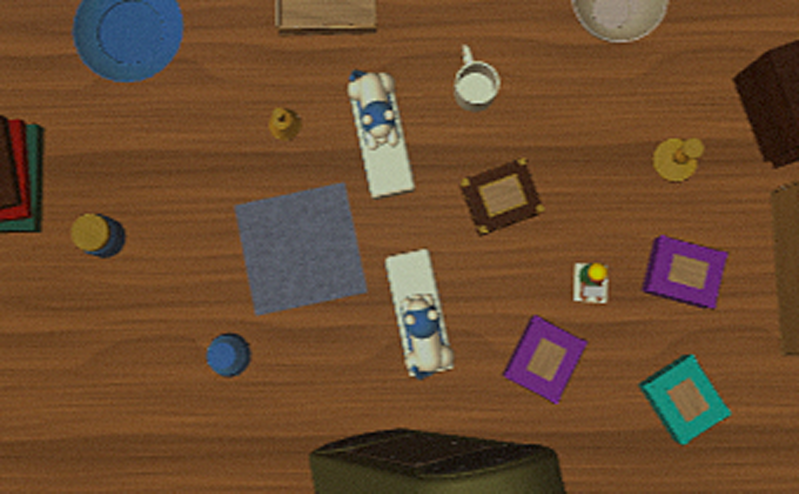

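View pics/scene0.png

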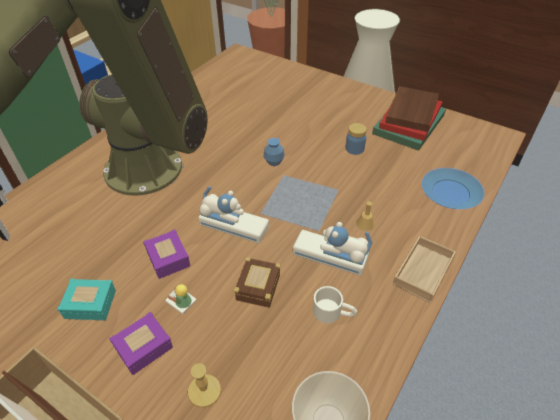

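The real box (dark, brass corners) is in the top crop at about (502,196), i.e. pixel (324,193). The mat is at about (238,215) and the gap between the white plinth ends is at about pixel (280,206). So the push goes left in the image, which is world +y.

```bash
cat > h.py <<'E'
import numpy as np, cv2
from scipy.optimize import minimize
from station import ctrl
def proj(p,P):
    T=np.linalg.inv(p["pose"]); c=np.asarray(P)@T[:3,:3].T+T[:3,3]
    q=c@p["K"].T; return q[:,:2]/q[:,2:]
def back(p,uv,z):
    d=np.c_[np.asarray(uv,float),np.ones(len(uv))]@np.linalg.inv(p["K"]).T@p["pose"][:3,:3].T
    o=p["pose"][:3,3]; return o+d*((z-o[2])/d[:,2])[:,None]
def rect(pose,x0,x1,y0,y1,z):
    x,y,a=pose; c,s=np.cos(a),np.sin(a)
    q=np.array([[x0,y0],[x1,y0],[x1,y1],[x0,y1]])
    return np.c_[x+c*q[:,0]-s*q[:,1],y+s*q[:,0]+c*q[:,1],np.full(4,z)]
def fill(img_shape,polys,S=8):
    m=np.zeros((img_shape[0],img_shape[1]),np.uint8)
    M=np.zeros((m.shape[0]*4,m.shape[1]*4),np.uint8)
    for u in polys: cv2.fillConvexPoly(M,cv2.convexHull(np.round(((u+.5)*4-.5)*16).astype(np.int32)),255,shift=4)
    return cv2.resize(M,(m.shape[1],m.shape[0]),interpolation=cv2.INTER_AREA)/255.
def near(p,name,xy,z,r=.09,n=None):
    u=proj(p,[[*xy,z]])[0]
    ds=[d for d in ctrl.cut_out(name,p) if np.hypot(d["centre"][1]-u[0],d["centre"][0]-u[1])<r*400]
    return ds[0]["mask"] if ds else None
def boxsil(p,q): return fill(p["color"].shape,[proj(p,np.r_[rect(q,-.044,.044,-.052,.052,0),rect(q,-.044,.044,-.052,.052,.045)])])
def matsil(p,q): return fill(p["color"].shape,[proj(p,rect(q,-.09,.09,-.09,.09,0))])
def fit(f,x0,sc=(.02,.02,.15)):
    g=lambda v:f(x0+v*np.array(sc)); best=None
    for k in (-1,0,1):
        s=np.array([[0,0,k]]+[[1,0,k],[0,1,k],[0,0,k+1]],float)
        r=minimize(g,s[0],method="Nelder-Mead",options=dict(initial_simplex=s,xatol=.005,fatol=.01,maxiter=250))
        if best is None or r.fun<best.fun: best=r
    return x0+best.x*np.array(sc),best.fun
E
python3 - <<'E'
from h import *
ps=[ctrl.camera("top"),ctrl.camera("scene")]; t=ps[0]
b0=back(t,[[323.6,193.4]],.045)[0]; m0=back(t,[[237.7,215.5]],0)[0]
print("rough",b0.round(3),m0.round(3))
for p in ps:
    mk=near(p,"box",b0,.022,.05)
    if mk is not None:
        q,f=fit(lambda v:np.abs(boxsil(p,v)-mk).sum(),np.array([b0[0],b0[1],.1])); print("box net",q.round(4),f,mk.sum())
# plinth: whiteness
crop=[]
for p in ps:
    hsv=cv2.cvtColor(p["color"],cv2.COLOR_BGR2HSV)
    w=((hsv[...,1]<60)&(hsv[...,2]>130)).astype(float)
    # compare only around inner parts, top face + sides
    def pol(v,xo): return fill(p["color"].shape,[proj(p,np.r_[rect(v,a,b,-.035,.035,0),rect(v,a,b,-.035,.035,.034)]) for a,b in ((.047,xo),(-xo,-.047))])
    g0=back(t,[[110+400/2.35,110+223/2.35]],.034)[0]
    x0=np.array([g0[0],g0[1],.14])
    W=fill(p["color"].shape,[proj(p,rect(x0,-.1,.1,-.06,.06,.02))])
    q,f=fit(lambda v:(W*np.abs(pol(v,.15)-w)).sum(),x0); print("lions",x0.round(3),q.round(4),f,(W*w).sum())
    mk=near(p,"mat",m0,0)
    if mk is not None:
        q2,f=fit(lambda v:np.abs(matsil(p,v)-mk).sum(),np.array([m0[0],m0[1],.14])); print("mat",q2.round(4),f,mk.sum())
for n in ("figurine","candlestick","cup","vase","bell","jar"):
    d=ctrl.cut_out(n,t)
    if d: print(n,back(t,[d[0]["centre"][::-1]],.03)[0].round(3))
E
```

```text
rough [ 0.572 -0.173  0.045] [0.501 0.145 0.   ]Traceback (most recent call last):
  File "<stdin>", line 6, in <module>
  File "h.py", line 20, in near
    u=proj(p,[[*xy,z]])[0]
      ~~~~^^^^^^^^^^^^^
  File "h.py", line 5, in proj
    T=np.linalg.inv(p["pose"]); c=np.asarray(P)@T[:3,:3].T+T[:3,3]
                                  ~~~~~~~~~~~~~^~~~~~~~~~~
ValueError: matmul: Input operand 1 has a mismatch in its core dimension 0, with gufunc signature (n?,k),(k,m?)->(n?,m?) (size 3 is different from 4)
```

```bash
sed -i 's/\[\[\*xy,z\]\]/[[xy[0],xy[1],z]]/' h.py
cat > meas.py <<'E'
from h import *
ps=[ctrl.camera("top"),ctrl.camera("scene")]; t=ps[0]
b0=back(t,[[323.6,193.4]],.045)[0]; m0=back(t,[[237.7,215.5]],0)[0]
for p in ps:
    mk=near(p,"box",b0,.022,.05)
    if mk is not None:
        q,f=fit(lambda v:np.abs(boxsil(p,v)-mk).sum(),np.array([b0[0],b0[1],.1])); print("box net",q.round(4),f,mk.sum())
    hsv=cv2.cvtColor(p["color"],cv2.COLOR_BGR2HSV)
    w=((hsv[...,1]<60)&(hsv[...,2]>130)).astype(float)
    def pol(v,xo): return fill(p["color"].shape,[proj(p,np.r_[rect(v,a,b,-.035,.035,0),rect(v,a,b,-.035,.035,.034)]) for a,b in ((.047,xo),(-xo,-.047))])
    g0=back(t,[[110+400/2.35,110+223/2.35]],.034)[0]
    x0=np.array([g0[0],g0[1],.14])
    W=fill(p["color"].shape,[proj(p,rect(x0,-.1,.1,-.06,.06,.02))])
    q,f=fit(lambda v:(W*np.abs(pol(v,.15)-w)).sum(),x0); print("lions",x0.round(3),q.round(4),f,(W*w).sum())
    mk=near(p,"mat",m0,0)
    if mk is not None:
        q2,f=fit(lambda v:np.abs(matsil(p,v)-mk).sum(),np.array([m0[0],m0[1],.14])); print("mat",q2.round(4),f,mk.sum())
for n in ("figurine","candlestick","cup","vase","bell","jar"):
    d=ctrl.cut_out(n,t)
    if d: print(n,back(t,[d[0]["centre"][::-1]],.03)[0].round(3))
E
python3 meas.py
```

```text
box net [ 0.5757 -0.17    0.3141] 35.6078431372549 742
lions [ 0.534 -0.014  0.14 ] [ 0.5366 -0.0111  0.1866] 84.04715109573242 502.0705882352941
mat [0.5022 0.1483 0.1963] 51.28235294117647 2346
box net [ 0.5752 -0.1713  0.3145] 71.69019607843137 1712
lions [ 0.534 -0.014  0.14 ] [5.322e-01 3.000e-04 1.948e-01] 273.71006535947714 1016.5686274509804
mat [0.5017 0.1467 0.1976] 86.71372549019607 2575
figurine [ 0.434 -0.308  0.03 ]
candlestick [ 0.631 -0.449  0.03 ]
cup [ 0.752 -0.142  0.03 ]
vase [0.34  0.264 0.03 ]
bell [ 0.752 -0.138  0.03 ]
jar [0.532 0.458 0.03 ]
```

Run:
```python
from h import *
out=[]
for n,(r0,c0) in (("top",(165,235)),("scene",(190,200))):
    p=ctrl.camera(n); S=4 if n=="scene" else 4
    im=p["color"][r0:r0+75 if n=="top" else r0+75,c0:c0+190 if n=="scene" else c0+100]
    im=cv2.resize(im,None,fx=S,fy=S,interpolation=cv2.INTER_CUBIC)
    for a,b in ((.047,.237),(-.237,-.047)):
        for z in (0,.034):
            u=proj(p,rect((.536,-.0105,.192),a,b,-.035,.035,z))
            cv2.polylines(im,[np.round(((u-[c0,r0])+.5)*S-.5).astype(np.int32)],True,(0,0,255) if z else (0,255,0),1)
    out.append(im)
w=max(i.shape[1] for i in out)
cv2.imwrite("pics/ov.png",np.vstack([cv2.copyMakeBorder(i,0,0,0,w-i.shape[1],cv2.BORDER_CONSTANT) for i in out]))
```

```text
(no output)
```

View pics/ov.png

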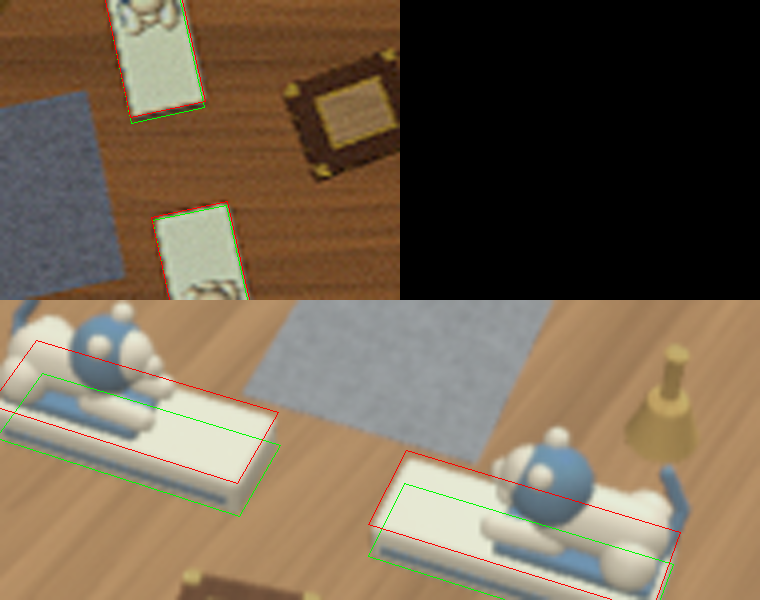

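The overlay fits both plinths, so the lions are at about (0.536, -0.010, yaw 0.193). The box is at (0.5755, -0.1705, yaw 0.314) and the mat at (0.502, 0.1475, yaw 0.197). Next I turn the hand, set the fingers partly open for a two-point push, and go behind the box.

>>> move_arm(increments=[[0.5,0,0,0,0,0,-0.1485],[0.5,0,0,0,0,0,-0.1485],[0.5,0,0,0,0,0,-0.1485],[0.5,0,0,0,0,0,-0.1485],[0.5,0,0,0,0,0,-0.1485],[0.5,0,0,0,0,0,-0.1485],[0.5,0,0,0,0,0,-0.1485],[0.5,0,0,0,0,0,-0.1485],[0.5,0,0,0,0,0,-0.1485],[0.5,0,0,0,0,0,-0.1485],[0.5,0,0,0,0,0,-0.1485]])

```text
time_s: 2.9
ee_pos: [0.1365, -0.5328, 0.2055]
eef_rot: [3.142, 0.0, 1.89]
force: [0.1, -0.0, 0.5]
grip_width: 0.0469
grip_force: 0.0
```

>>> move_arm(increments=[[0.5,0.155,0.66,0,0,0,0],[0.5,0.155,0.66,0,0,0,0],[0.5,0.155,0.66,0,0,0,0],[0.5,0.155,0.66,0,0,0,0],[0.5,0.155,0.66,0,0,0,0],[0.5,0.155,0.66,0,0,0,0],[0.5,0.155,0.66,0,0,0,0],[0.5,0.155,0.66,0,0,0,0],[0.5,0.155,0.66,0,0,0,0],[0.5,0.155,0.66,0,0,0,0],[0.5,0.155,0.66,0,0,0,0],[0.5,0.155,0.66,0,0,0,0],[0.5,0.155,0.66,0,0,0,0],[0.5,0.155,0.66,0,0,0,0],[0.5,0.155,0.66,0,0,0,0],[0.5,0.155,0.66,0,0,0,0],[0.5,0,0,0,0,0,0]])

```text
time_s: 4.6
ee_pos: [0.6028, -0.2495, 0.2047]
eef_rot: [-3.142, -0.001, 1.887]
force: [-0.6, -0.4, -0.4]
grip_width: 0.0468
grip_force: 0.0
```

>>> move_arm(increments=[[0.5,0,0,0.46,0,0,0],[0.5,0,0,0.46,0,0,0],[0.5,0,0,0.46,0,0,0],[0.5,0,0,0.46,0,0,0],[0.5,0,0,0.46,0,0,0],[0.5,0,0,0.46,0,0,0],[0.5,0,0,0.46,0,0,0],[0.5,0,0,0.46,0,0,0],[0.5,0,0,0,0,0,0],[0.5,0,0,0,0,0,0]])

```text
time_s: 5.6
ee_pos: [0.6004, -0.2523, 0.022]
eef_rot: [-3.142, 0.0, 1.884]
force: [0.0, -0.7, -0.4]
grip_width: 0.0469
grip_force: 0.0
```

```bash
cat > look.py <<'E'
import sys
from h import *
tag=sys.argv[1]; q0=np.array([float(v) for v in sys.argv[2:5]]); L=np.array([.536,-.010,.193])
o=ctrl.get_obs(); print(o["time_s"],o["ee_pos"].round(4),o["eef_rot"].round(3),o["force"].round(2))
out=[]
for n in ("top","scene"):
    p=ctrl.camera(n); cv2.imwrite(f"pics/{tag}_{n}.png",p["color"])
    mk=near(p,"box",q0,.022,.05)
    if mk is None: print(n,"no box"); continue
    q,f=fit(lambda v:np.abs(boxsil(p,v)-mk).sum(),q0); d=q[:2]-L[:2]; c,s=np.cos(L[2]),np.sin(L[2])
    print(n,q.round(4),"rel lions",np.round([c*d[0]+s*d[1],-s*d[0]+c*d[1],q[2]-L[2]],4),round(f),mk.sum())
    S=3; u=proj(p,[[*q[:2],.045]])[0]; r0,c0=int(u[1])-65,int(u[0])-65
    im=cv2.resize(p["color"][r0:r0+130,c0:c0+130],None,fx=S,fy=S,interpolation=cv2.INTER_CUBIC)
    for z in (0,.045):
        v=proj(p,rect(q,-.044,.044,-.052,.052,z)); cv2.polylines(im,[np.round((v-[c0,r0]+.5)*S-.5).astype(np.int32)],True,(0,255,0),1)
    out.append(im)
if out: cv2.imwrite(f"pics/{tag}.png",np.hstack(out))
E
python3 look.py a .5755 -.1705 .314
```

```text
5.6 [ 0.6004 -0.2523  0.022 ] [-3.142  0.     1.884] [ 0.   -0.65 -0.35]
top [ 0.5756 -0.1692  0.3564] rel lions [ 0.0083 -0.1638  0.1634] 247 525
scene [ 0.5775 -0.1707  0.487 ] rel lions [ 0.0099 -0.1657  0.294 ] 1379 328
```

View pics/a.png

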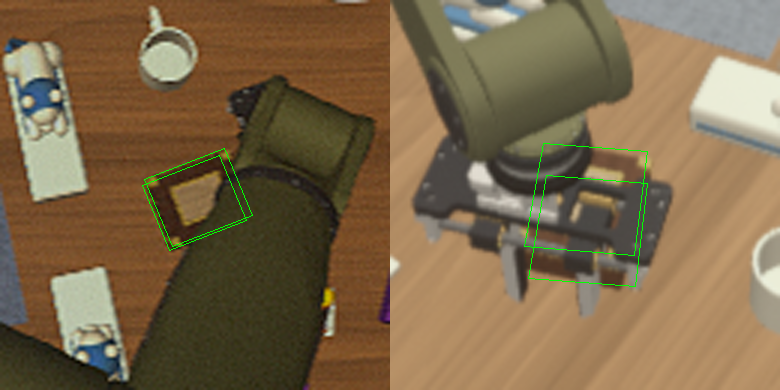

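The overlay matches the box. The hand stands about 25 mm behind it, with both fingers facing its rear. I'll close up gently to contact.

>>> move_arm(increments=[[0.5,0.1,0,0,0,0,0],[0.5,0.1,0,0,0,0,0],[0.5,0.1,0,0,0,0,0],[0.5,0.1,0,0,0,0,0],[0.5,0.06,0,0,0,0,0],[0.5,0.06,0,0,0,0,0]])

```text
time_s: 6.4
ee_pos: [0.5924, -0.2272, 0.0215]
eef_rot: [-3.142, 0.0, 1.885]
force: [-0.4, -2.1, -0.0]
grip_width: 0.0468
grip_force: 1.0
```

>>> move_arm(increments=[[0.5,0.105,-0.01,0,0,0,0.01],[0.5,0.105,-0.011,0,0,0,0.01],[0.5,0.105,-0.012,0,0,0,0.01],[0.5,0.105,-0.013,0,0,0,0.01],[0.5,0.105,-0.014,0,0,0,0.01],[0.5,0.105,-0.015,0,0,0,0.01],[0.5,0.105,-0.017,0,0,0,0.01],[0.5,0.105,-0.018,0,0,0,0.01],[0.5,0.105,-0.02,0,0,0,0.01],[0.5,0.105,-0.021,0,0,0,0.01],[0.5,0.105,-0.022,0,0,0,0.01],[0.5,0.105,-0.023,0,0,0,0.01]])

```text
time_s: 7.6
ee_pos: [0.5668, -0.1684, 0.0215]
eef_rot: [3.141, 0.0, 1.763]
force: [0.3, -2.2, 0.6]
grip_width: 0.0469
grip_force: 1.4
```

>>> move_arm(increments=[[0.5,-0.3,0,0,0,0,0],[0.5,-0.3,0,-0.5,0,0,0],[0.5,-0.5,0,-0.5,0,0,0],[0.5,-0.6,0,-0.6,0,0,0],[0.5,-0.6,0,-0.6,0,0,0],[0.5,-0.6,0,0,0,0,0],[0.5,-0.6,0,0,0,0,0],[0.5,-0.6,0,0,0,0,0],[0.5,0,0,0,0,0,0]])

```text
time_s: 8.5
ee_pos: [0.6055, -0.3739, 0.1304]
eef_rot: [-3.141, -0.0, 1.761]
force: [-0.2, 0.8, 0.4]
grip_width: 0.0469
grip_force: 0.0
```

```bash
python3 look.py b .5550 -.109 .193
```

```text
8.5 [ 0.6055 -0.3739  0.1304] [-3.141 -0.     1.761] [-0.23  0.84  0.4 ]
top [ 0.5571 -0.1069  0.1899] rel lions [ 0.0021 -0.0991 -0.0031] 33 734
scene no box
```

View pics/b.png

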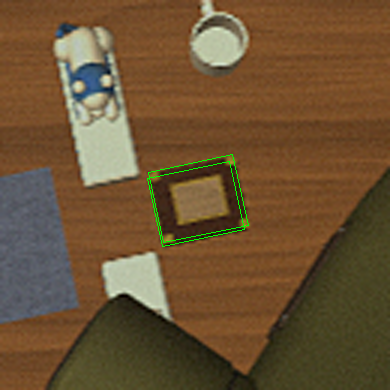

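```bash
cat > prof.py <<'E'
from h import *
p=ctrl.camera("top"); L=(.536,-.010,.193)
g=cv2.GaussianBlur(p["color"],(0,0),.6).astype(np.float32)
def prof(y0,y1,z,xs,ch):
    c,s=np.cos(L[2]),np.sin(L[2]); r=[]
    for y in np.linspace(y0,y1,15):
        P=np.c_[L[0]+c*xs-s*y,L[1]+s*xs+c*y,np.full(len(xs),z)]
        u=proj(p,P).astype(np.float32); r.append(cv2.remap(g[...,ch],u[:,0],u[:,1],cv2.INTER_LINEAR)[:,0])
    return np.mean(r,0)
xs=np.arange(-.075,.0751,.0005)
for ya,yb in ((-.03,-.01),(-.01,.01),(.01,.03)):
    f=prof(ya,yb,.034,xs,0); h=(np.median(f[:30])+np.median(f[120:180]))/2
    print("plinth inner edges mm",[round(1000*xs[i],1) for i in np.where(np.diff(np.sign(f-h)))[0]])
import sys
y=float(sys.argv[1])
for d in (-.035,0,.035):
    f=prof(y+d-.01,y+d+.01,.045,xs,2); gr=np.gradient(f); print("box edges", [round(1000*xs[a+np.argmax(np.abs(gr[a:b]))],1) for a,b in ((30,110),(190,270))], gr[[30+np.argmax(np.abs(gr[30:110])),190+np.argmax(np.abs(gr[190:270]))]].round(1))
E
python3 prof.py -.099
```

```text
plinth inner edges mm [np.float64(-49.0), np.float64(47.5)]
plinth inner edges mm [np.float64(-49.0), np.float64(47.5)]
plinth inner edges mm [np.float64(-49.5), np.float64(47.5)]
box edges [np.float64(-48.0), np.float64(44.0)] [-5.7  3.6]
box edges [np.float64(-48.0), np.float64(25.5)] [-6.9 -6.8]
box edges [np.float64(-48.0), np.float64(44.5)] [-5.8  2.7]
```

```bash
cat >> prof.py <<'E'
for d in (-.012,0,.012):
    f=prof(y+d-.006,y+d+.006,.045,xs,2); gr=np.gradient(f); print("label",[round(1000*xs[a+k*np.argmax(1)+np.argmax(s*gr[a:b])],1) for a,b,s,k in ((80,150,1,0),(150,230,-1,0))])
    f=prof(y+d-.006,y+d+.006,.0,xs,2); gr=np.gradient(f); a=20; print("near bottom edge z0",1000*xs[a+np.argmin(gr[a:110])].round(4), "far top", 1000*xs[200+np.argmax(np.gradient(prof(y+d-.006,y+d+.006,.045,xs,2))[200:])])
E
python3 prof.py -.099 | tail -6
python3 - <<'E'
from h import *
p=ctrl.camera("scene")
print([(round(d["conf"],2),[int(x) for x in d["centre"]],int(d["mask"].sum())) for d in ctrl.cut_out("box",p)], proj(p,[[.556,-.107,.022]]))
E
```

```text
label [np.float64(-24.5), np.float64(25.5)]
near bottom edge z0 -43.5 far top 45.50000000000011
label [np.float64(-24.5), np.float64(25.5)]
near bottom edge z0 -44.0 far top 45.50000000000011
label [np.float64(-24.5), np.float64(25.5)]
near bottom edge z0 -43.5 far top 44.50000000000011
[(0.97, [345, 138], 2130), (0.91, [301, 87], 1889), (0.61, [255, 156], 389), (0.57, [263, 264], 1496), (0.51, [219, 369], 279)] [[266.12038523 260.99842486]]
```

View pics/b_scene.png

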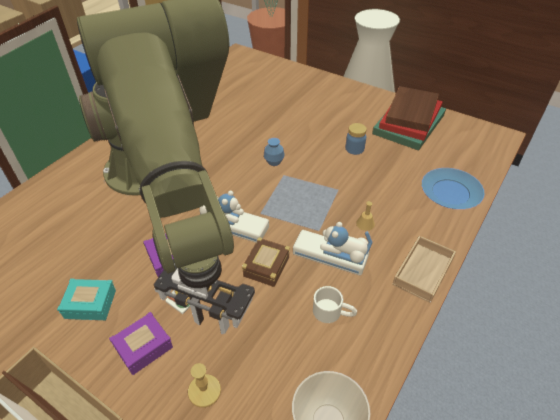

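The box is square to the lions and about 1.3 mm to the +x side of the gap's middle, with its front 12 mm short of the gap. I go back behind it and push on with a slight shift towards -x.

>>> move_arm(increments=[[0.5,0.6,0.02,0,0,0,0],[0.5,0.6,0.02,0,0,0,0],[0.5,0.6,0,0,0,0,0],[0.5,0.6,0,0.5,0,0,0],[0.5,0.6,0,0.5,0,0,0],[0.5,0.5,0,0.6,0,0,0],[0.5,0.3,0,0.58,0,0,0],[0.5,0.2,0,0,0,0,0],[0.5,0,0,0,0,0,0],[0.5,0.08,0,0,0,0,0],[0.5,0.08,0,0,0,0,0],[0.5,0,0,0,0,0,0]])

```text
time_s: 10.1
ee_pos: [0.569, -0.1659, 0.0237]
eef_rot: [3.14, 0.001, 1.764]
force: [0.3, -0.3, 1.0]
grip_width: 0.0468
grip_force: 0.8
```

>>> move_arm(increments=[[0.5,0.04,0,0,0,0,0],[0.5,0.04,-0.008,0,0,0,0],[0.5,0.04,-0.01,0,0,0,0],[0.5,0.04,-0.01,0,0,0,0],[0.5,0.04,-0.01,0,0,0,0],[0.5,0,0,0,0,0,0]])

```text
time_s: 10.7
ee_pos: [0.5643, -0.1557, 0.0223]
eef_rot: [-3.141, -0.0, 1.764]
force: [0.9, -2.5, 2.1]
grip_width: 0.0474
grip_force: 1.2
```

>>> move_arm(increments=[[0.5,-0.3,0,0,0,0,0],[0.5,-0.3,0,-0.5,0,0,0],[0.5,-0.5,0,-0.5,0,0,0],[0.5,-0.6,0,-0.6,0,0,0],[0.5,-0.6,0,-0.6,0,0,0],[0.5,-0.6,0,0,0,0,0],[0.5,-0.6,0,0,0,0,0],[0.5,-0.6,0,0,0,0,0],[0.5,0,0,0,0,0,0]])

```text
time_s: 11.6
ee_pos: [0.6029, -0.3608, 0.131]
eef_rot: [-3.14, -0.001, 1.761]
force: [-0.0, -0.4, -0.7]
grip_width: 0.0467
grip_force: 0.0
```

```bash
python3 look.py c .5545 -.097 .193; python3 prof.py -.089
```

```text
11.6 [ 0.6029 -0.3608  0.131 ] [-3.140e+00 -1.000e-03  1.761e+00] [-0.04 -0.4  -0.71]
top [ 0.5518 -0.0947  0.1938] rel lions [-0.0007 -0.0861  0.0008] 28 744
scene [ 0.5517 -0.0971  0.1948] rel lions [-0.0013 -0.0885  0.0018] 79 1536
plinth inner edges mm [np.float64(-49.0), np.float64(47.5)]
plinth inner edges mm [np.float64(-49.0), np.float64(47.5)]
plinth inner edges mm [np.float64(-49.5), np.float64(47.5)]
box edges [np.float64(-50.0), np.float64(42.5)] [-5.7  3.3]
box edges [np.float64(-26.5), np.float64(23.5)] [ 6.7 -7. ]
box edges [np.float64(-50.0), np.float64(43.0)] [-6.4  4. ]
label [np.float64(-26.5), np.float64(24.0)]
near bottom edge z0 -45.5 far top 42.50000000000011
label [np.float64(-26.5), np.float64(23.5)]
near bottom edge z0 -46.0 far top 42.50000000000011
label [np.float64(-26.5), np.float64(23.0)]
near bottom edge z0 -46.0 far top 42.00000000000011
```

The box is square, within about 1 mm of the gap's middle, with its front at the mouth. Going back behind it and pushing straight in, slowly, watching the force.

>>> move_arm(increments=[[0.5,0.6,0.0,0,0,0,0],[0.5,0.6,0.0,0,0,0,0],[0.5,0.6,0,0,0,0,0],[0.5,0.6,0,0.5,0,0,0],[0.5,0.6,0,0.5,0,0,0],[0.5,0.5,0,0.6,0,0,0],[0.5,0.3,0,0.58,0,0,0],[0.5,0.2,0,0,0,0,0],[0.5,0,0,0,0,0,0],[0.5,0.08,0,0,0,0,0],[0.5,0.08,0.003,0,0,0,0],[0.5,0.06,0.004,0,0,0,0],[0.5,0.06,0.004,0,0,0,0],[0.5,0.06,0.003,0,0,0,0],[0.5,0,0,0,0,0,0]])

```text
time_s: 13.35
ee_pos: [0.563, -0.1439, 0.0236]
eef_rot: [3.141, -0.0, 1.764]
force: [1.6, -3.1, 2.5]
grip_width: 0.0471
grip_force: 1.4
```

>>> move_arm(increments=[[0.5,0.06,0,0,0,0,0],[0.5,0.06,0,0,0,0,0],[0.5,0.06,0,0,0,0,0],[0.5,0.06,0,0,0,0,0],[0.5,0.06,0,0,0,0,0]])

```text
time_s: 13.85
ee_pos: [0.5601, -0.1295, 0.0235]
eef_rot: [3.141, 0.0, 1.764]
force: [1.1, -4.8, 4.4]
grip_width: 0.0475
grip_force: 2.5
```

```bash
python3 look.py d .548 -.071 .193
```

```text
13.85 [ 0.5601 -0.1295  0.0235] [3.141 0.    1.764] [ 1.07 -4.79  4.38]
top [ 0.5414 -0.0343  0.1801] rel lions [ 0.0006 -0.0249 -0.0129] 440 294
scene [ 0.5471 -0.0777  0.571 ] rel lions [-0.0021 -0.0686  0.378 ] 972 475
```

View pics/d.png

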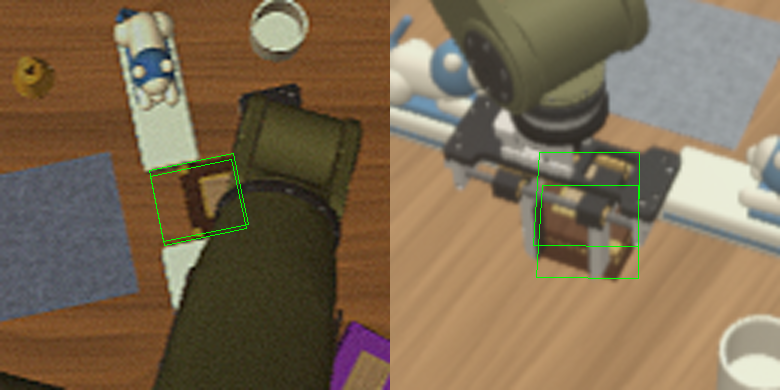

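>>> move_arm(increments=[[0.5,0.06,0,0,0,0,0],[0.5,0.06,0,0,0,0,0],[0.5,0.06,0,0,0,0,0],[0.5,0.06,0,0,0,0,0],[0.5,0.06,0,0,0,0,0],[0.5,0.06,0,0,0,0,0]])

```text
time_s: 14.65
ee_pos: [0.5564, -0.1114, 0.0234]
eef_rot: [-3.141, -0.0, 1.764]
force: [0.5, -1.5, -2.0]
grip_width: 0.047
grip_force: 0.8
```

>>> move_arm(increments=[[0.5,0.07,0,0,0,0,0],[0.5,0.07,0,0,0,0,0],[0.5,0.07,0,0,0,0,0],[0.5,0.07,0,0,0,0,0],[0.5,0.07,0,0,0,0,0],[0.5,0.07,0,0,0,0,0],[0.5,0.07,0,0,0,0,0],[0.5,0.07,0,0,0,0,0],[0.5,0.07,0,0,0,0,0],[0.5,0.07,0,0,0,0,0]])

```text
time_s: 15.65
ee_pos: [0.5497, -0.0771, 0.0235]
eef_rot: [-3.142, 0.0, 1.764]
force: [-0.4, -3.0, -1.0]
grip_width: 0.0472
grip_force: 0.8
```

The box is in the gap at about y = -8 mm and the forces are low. Pushing on.

>>> move_arm(increments=[[0.5,0.09,0,0,0,0,0],[0.5,0.09,0,0,0,0,0],[0.5,0.09,0,0,0,0,0],[0.5,0.09,0,0,0,0,0],[0.5,0.09,0,0,0,0,0],[0.5,0.09,0,0,0,0,0],[0.5,0.09,0,0,0,0,0],[0.5,0.09,0,0,0,0,0],[0.5,0.09,0,0,0,0,0],[0.5,0.09,0,0,0,0,0],[0.5,0.09,0,0,0,0,0],[0.5,0.09,0,0,0,0,0]])

```text
time_s: 16.85
ee_pos: [0.5394, -0.024, 0.0234]
eef_rot: [3.142, -0.0, 1.764]
force: [1.0, -1.1, -1.9]
grip_width: 0.047
grip_force: 0.8
```

>>> move_arm(increments=[[0.5,0.1,0,0,0,0,0],[0.5,0.1,0,0,0,0,0],[0.5,0.1,0,0,0,0,0],[0.5,0.1,0,0,0,0,0],[0.5,0.1,0,0,0,0,0],[0.5,0.1,0,0,0,0,0],[0.5,0.1,0,0,0,0,0],[0.5,0.1,0,0,0,0,0],[0.5,0.1,0,0,0,0,0],[0.5,0.1,0,0,0,0,0]])

```text
time_s: 17.85
ee_pos: [0.5297, 0.0251, 0.0235]
eef_rot: [-3.142, -0.0, 1.764]
force: [0.7, -1.6, -1.6]
grip_width: 0.0469
grip_force: 0.8
```

>>> move_arm(increments=[[0.5,0.1,0,0,0,0,0],[0.5,0.1,0,0,0,0,0],[0.5,0.1,0,0,0,0,0],[0.5,0.1,0,0,0,0,0],[0.5,0.1,0,0,0,0,0],[0.5,0.1,0,0,0,0,0],[0.5,0.1,0,0,0,0,0],[0.5,0.1,0,0,0,0,0],[0.5,0.1,0,0,0,0,0],[0.5,0.1,0,0,0,0,0],[0.5,0.1,0,0,0,0,0],[0.5,0.1,0,0,0,0,0],[0.5,0.08,0,0,0,0,0],[0.5,0,0,0,0,0,0]])

```text
time_s: 19.25
ee_pos: [0.5174, 0.088, 0.0235]
eef_rot: [3.142, -0.0, 1.765]
force: [0.2, -0.3, 0.6]
grip_width: 0.0471
grip_force: 0.0
```

>>> move_arm(increments=[[0.5,-0.15,0,0,0,0,0],[0.5,-0.2,0,0,0,0,0],[0.5,0,0,-0.5,0,0,0],[0.5,0,0,-0.6,0,0,0],[0.5,0,0,-0.7,0,0,0],[0.5,0,0,-0.7,0,0,0],[0.5,0,0,-0.7,0,0,0],[0.5,-0.3,0,-0.6,0,0,0],[0.5,-0.6,0,0,0,0,0],[0.5,-0.6,0,0,0,0,0],[0.5,-0.6,0,0,0,0,0],[0.5,-0.6,0,0,0,0,0],[0.5,-0.6,0,0,0,0,0],[0.5,-0.6,0,0,0,0,0],[0.5,0,0,0,0,0,0]])

```text
time_s: 20.75
ee_pos: [0.5583, -0.1248, 0.2131]
eef_rot: [-3.141, 0.0, 1.761]
force: [-0.3, 0.3, 0.0]
grip_width: 0.0468
grip_force: 0.0
```

```bash
python3 look.py e .505 .148 .193
```

```text
20.75 [ 0.5583 -0.1248  0.2131] [-3.141  0.     1.761] [-0.31  0.28  0.03]
top [0.5035 0.1489 0.1897] rel lions [-0.0014  0.1621 -0.0033] 35 738
scene [0.5049 0.1474 0.2349] rel lions [-0.0004  0.1605  0.0419] 328 863
```

View pics/e.png

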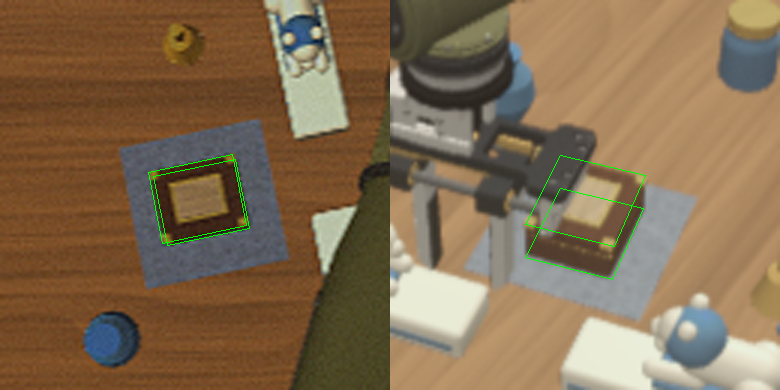

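The box sits in the middle of the mat, square to it, and the hand is clear of everything. Handing in.

```bash
python3 -c "
from station import ctrl
print(ctrl.hand_in())"
```

```text
the job is handed in; nothing more can be done
None
```

I pushed the box lengthwise through the gap without gripping it; it now stands square and central on the mat, and the job is handed in at about 21 s (the hand-in returned no verdict).

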